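# Dress the rim of the lapping disc with a file

### The job

Take the file block from its rubber mat and dress the rim of the small upright disc on the sprung stand: press the file lightly on top of the rim and push it straight forward, away from you, so that it carries the disc round, lifting it clear on every return so that the disc is never turned back. Go on, stroke by stroke, until the disc has come round to its stop, then set the file block down (do not drop it) flat on the middle of its mat, lengthwise as it lay, and let go. Turn the disc with the file only, do not press hard, and leave everything else where it stands.

Things in the scene. Friction and masses are not known exactly. Their poses are not given: they have to be found in the camera images.
- stand_base: Dressing stand, fixed: aluminium base plate 100x80x10 mm with a post carrying a sprung yoke and the upright steel disc, 56 mm across, 12 mm thick. Origin: centre of the base's underside on the worktop, right below the disc's centre; x: the forward stroke direction; the disc's axle runs along y.
- rim_low (a point): Point 138 mm above the base's origin: the lowest the top of the rim can stand unloaded. The post is set anew each time, so the rim's top lies 0 to 16 mm above this point: find it by feel. Under load the yoke yields straight down, about 0.3 mm per newton, up to 6 mm (then hard). Only the stop arm, 6 mm below the rim's top on the near (-x) side, comes near the rim.
- disc (a joint): Disc angle in rad; grows as the rim's top goes forward (28 mm a radian). Starts between 0 and 1.2; 4.2 is the stop (a peg on the -y face meets the stop arm). The axle is stiff (about 2.5 N along the rim) and stays where left: press with 5 to 12 N to carry it round; more than 18 N harms it. At the stop a further forward stroke merely slips.
- file_grip (a point): Grasp point of the file block, on its centre line 28 mm above its underside. A flat file 72 mm long (x), 24 wide (y), 5 thick, file face down, under an upright wooden grip 58 mm long, 18 thick (y), 40 high (top 45 mm above the underside). About 120 g, same both ways round, z up. Starts flat on the mat. Too short to bring the disc to its stop in one stroke.
- rest_mat: Black rubber mat 120x70x4 mm, fixed, long side along its x. Origin: centre of its underside, on the worktop. The file block lies on it, lengthwise.
- cast_lower: tan plaster study cast, 58x64x28 mm, a bystander; origin at the centre of its underside
- dappen_dish: small glass dish, 31x31x26 mm, a bystander; origin at the centre of its underside
- drop_bottle1: small white dropper bottle with a blue cap, 26x26x68 mm, a bystander; origin at the centre of its underside
- gauze_pack: small carton, 94x62x36 mm, a bystander; origin at the centre of its underside
- cast_upper: pale plaster study cast, 65x62x28 mm, a bystander; origin at the centre of its underside
- cotton_pot: small white lidded pot, 49x49x82 mm, a bystander; origin at the centre of its underside
Not all that is in view belongs to the job. What is shaped like the part that bears file_grip but blue is not meant.

How it is judged:
By the outcome, as a careful person would: the job done as asked, in the order asked, and still so for the second after the job is handed in, with the robot touching nothing.
It also fails if it takes over 72 s, if anything falls off the work surface, if the arm or the gripper's body presses on something with over 40 N, if the wrist force passes 120 N, or if a joint passes its speed limit or range.

### The arm

A 6-joint arm with a two-finger parallel gripper is mounted at the origin on a cart in front of the work surface, level with it; the furniture and walls round the work are solid. World frame = base frame: x ahead of the robot, y to its left, z up, the work surface at z = 0. Lengths are in m, angles in degrees, forces in N, time in s.
With the tool pointing down it reaches from about 0.4 to 0.825 m from the base axis. Payload 7 kg.
Tool frame: the origin (TCP) lies midway between the tips of the shut fingers; the grasp point (between the pads) lies 19 mm behind it; z points along the fingers, y is the direction in which the jaws open and shut (so a half turn about z gives the same grasp; the last joint's range is limited). The gripper opens to 88 mm and grips with 3 to 60 N. Pads are 19 mm wide; open, the fingers measure 130 mm over their backs; the gripper's body (78 mm by 193 mm) begins 47 mm behind the grasp point.
Start: joints at [-54.826, 20.546, 0.682, 0, -70.136, -16.507], TCP at [0.216, -0.639, 0.227] pointing down, gripper open.
Joint ranges: [-176.03, 176.03], [-82.01, 121.73], [-58.28, 71.71], [-173.87, 95.51], [-174.79, -0.11], [-173.66, 173.66]. Speed limits (degrees/s): [136.94, 136.94, 172.46, 180, 180, 180].

### API

Orientations are given as [roll, pitch, yaw] about the fixed x, y, z axes, in that order (R = Rz(yaw) Ry(pitch) Rx(roll)).
In Python, from plant import sensors, cams, job gives the robot as it stands.
- The arm moves only by the tool move_arm, never from a script. Its argument "commands" is a list of rows, each a list of 7 numbers: the finger opening in cm, from 0 to 8.76, then the shift along the tool's x, y, z in cm, then the turn, a rotation vector about the tool's x, y, z in rad. In form: [[hand, x, y, z, wx, wy, wz], ...]. A call has exactly 8 rows; each row is the pose to reach, as a shift and turn from the pose commanded when the call began, along the tool's axes at that moment; what a row does not reach only later rows make up. A row lasts 1/8 s, in which the tool goes at most 62.5 mm and 10.7 degrees, less where a joint would pass 70% of its speed; a pose out of reach is approached as far as the arm can. A call with a gripper value outside its range is refused whole. The fingers move at their own pace and stop on an object; the grip force is fixed at half the most. Time passes only in rows, so rows that repeat a pose let the fingers close, or fill a call up. It gives the time, the measured TCP pose, the force and the opening at its end, in the units of the state.
- sensors.get_obs(): the state, without advancing time (a new reading comes with each control period).
- cams.snapshot(name): name is "side" or "top"; returns a dict with "frame" (420x560x3 uint8, red, green, blue), "camera_matrix" (3x3 intrinsics, pixels), "R" (3x3) and "t" (3): a world point X has camera coordinates R X + t. Camera axes: x right, y down, z forward; pixel columns grow to the right and rows downward; lengths in m; the calibration is good to about 2 mm. A picture is of the moment at which its call begins. There is no depth.
- job.close_job(): hands the job in, once; it reports no verdict.
The state is a dict: "clock": time; "joint_pos": joint angles; "qvel": joint speeds; "tau": joint torques, N m; "tool_pos": TCP position; "orientation": TCP orientation; "force": force on the tool from outside, world axes, zero at the start; "moment": the same for the moment, N m; "opening": finger opening in m.
Only numpy, scipy, OpenCV 4.12 (cv2) and the standard library are available. Lean on these libraries where they do the work, as an engineer would, in place of code of your own. Each camera call takes 0.05 s, during which the arm holds its last target.

## Working session

There is one attempt and no reset: what is moved stays moved. The work goes in short steps, Python scripts to look and compute and a tool call to move; the robot and the scene stay as the last step left them, time stands still between calls to the robot, and variables do not carry over. Pictures are saved under pics/ and viewed, and the job is handed in when it is done.

Besides the shell and the picture viewer there is one more tool, called as name([rows], argument=value, ...), one row to a line, values as JSON. move_arm: Moves the arm, as the interface text tells. Its arguments: {"type":"object","properties":{"commands":{"type":"array"}},"required":["commands"]}

```bash
mkdir -p pics; python3 - <<'E'
from plant import sensors,cams
import cv2,numpy as np,pickle
print(sensors.get_obs())
for n in ("side","top"):
    s=cams.snapshot(n); pickle.dump(s,open(f"{n}0.pkl","wb"))
    cv2.imwrite(f"pics/{n}0.png",cv2.resize(s["frame"][:,:,::-1],(800,600),interpolation=cv2.INTER_CUBIC))
    print(n,s["camera_matrix"],s["R"],s["t"], -s["R"].T@s["t"])
E
```

```text
{'clock': 0.0, 'joint_pos': array([-5.48269364e+01,  2.05905934e+01,  6.34039123e-01, -2.25917791e-02,
       -7.01349998e+01, -1.65075429e+01]), 'qvel': array([-0.18314132,  0.03434532,  0.08780217, -0.01512316, -0.05171638,
        0.03482578]), 'tau': array([ 2.29201636e-03, -5.82713521e+01,  2.93057370e+01,  6.99725837e+00,
        6.87906679e-03, -1.13666247e-04]), 'tool_pos': array([ 0.2158687 , -0.63903395,  0.22562642]), 'orientation': array([ 1.79906184e+02, -5.65481071e-03, -1.61342168e+02]), 'force': array([-0.34752226, -1.01269793,  0.4580822 ]), 'moment': array([0.05932298, 0.03820709, 0.02634956]), 'opening': 0.08757591282129407}
side [[458.7054787    0.         287.48765609]
 [  0.         458.7054787  212.41172242]
 [  0.           0.           1.        ]] [[ 0.9957969  -0.08758763 -0.02677578]
 [-0.05720093 -0.36642327 -0.92868834]
 [ 0.07153034  0.92631657 -0.36989325]] [-0.46439053  0.11200311  1.3458191 ] [ 0.37257843 -1.24628885  0.58939097]
top [[453.72845234   0.         279.22464024]
 [  0.         453.72845234 213.65106888]
 [  0.           0.           1.        ]] [[ 1.99048487e-02 -9.99798596e-01  2.56220644e-03]
 [-9.91495715e-01 -2.00690693e-02 -1.28582576e-01]
 [ 1.28608100e-01  1.90000147e-05 -9.91695496e-01]] [-0.0574081   0.48340168  1.60249123] [ 0.27434004 -0.04772557  1.65148746]
```

View pics/side0.png

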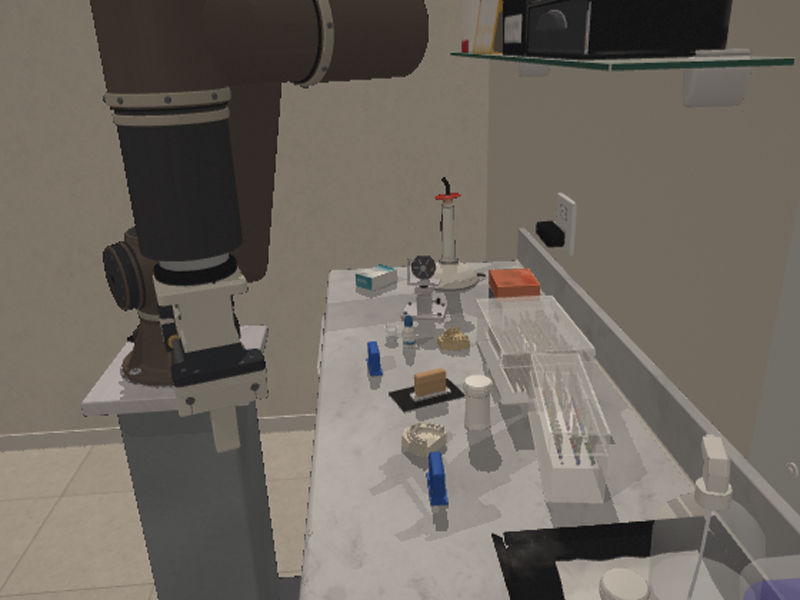

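View pics/top0.png

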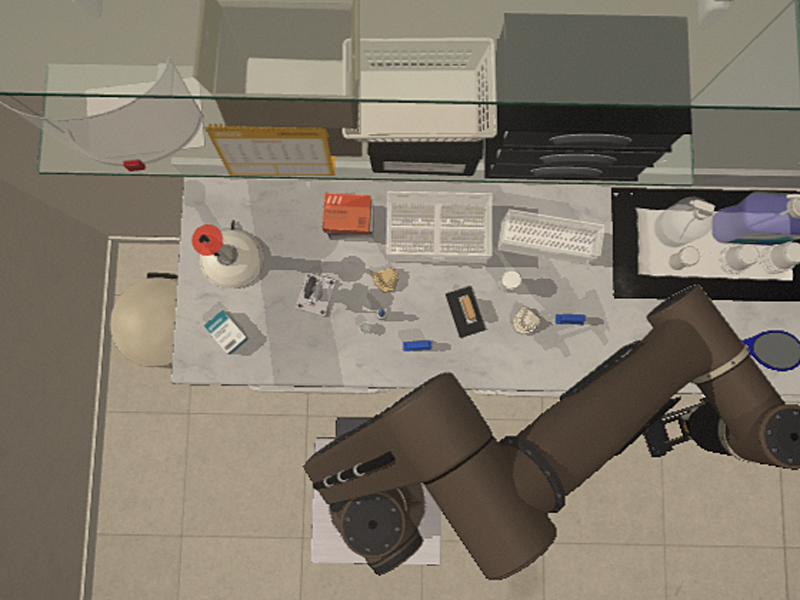

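The side view shows the mat at about (428,392) with the wooden grip at (430,382), the stand at (424,290) with its disc at (424,267), and two blue decoys. In the top view the mat is at (465,311) and the stand at (317,293). Next I'll enlarge these areas.

```bash
python3 - <<'E'
import cv2,pickle
def crop(n,x0,y0,w,h,k,o):
    f=pickle.load(open(f"{n}0.pkl","rb"))["frame"][:,:,::-1][y0:y0+h,x0:x0+w]
    cv2.imwrite(o,cv2.resize(f,None,fx=k,fy=k,interpolation=cv2.INTER_CUBIC))
crop("top",200,180,80,56,10,"pics/tc_stand.png")
crop("top",300,190,80,56,10,"pics/tc_mat.png")
crop("side",265,170,70,70,8,"pics/sc_stand.png")
crop("side",265,240,80,56,10,"pics/sc_mat.png")
E
```

```text
(no output)
```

View pics/tc_stand.png

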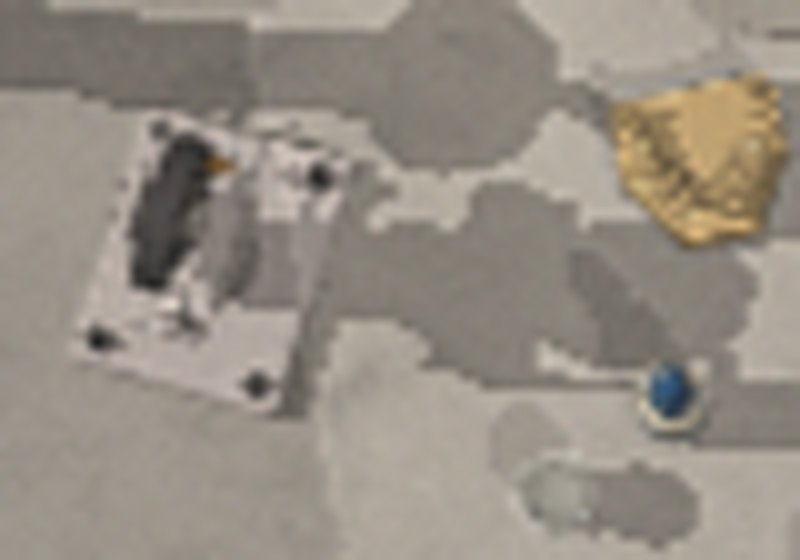

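View pics/tc_mat.png

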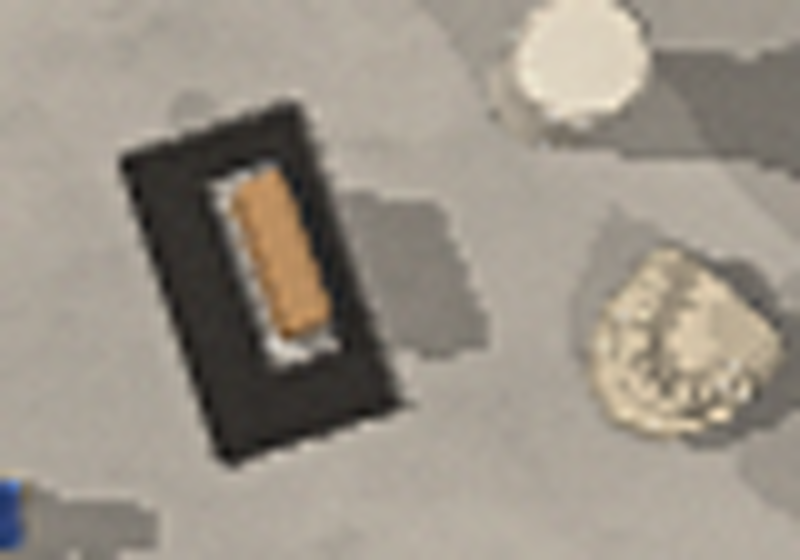

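View pics/sc_stand.png

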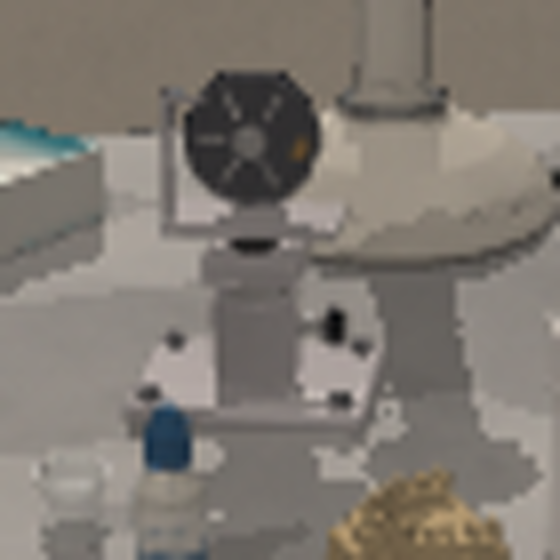

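View pics/sc_mat.png

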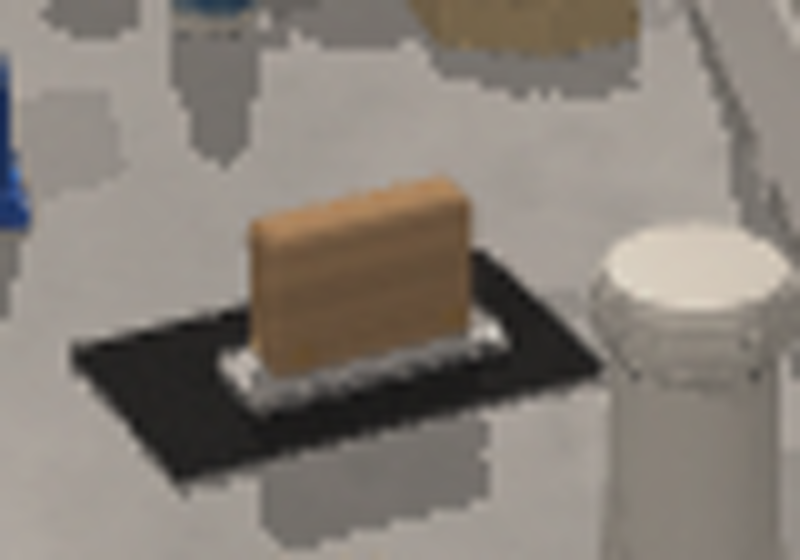

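```bash
cat > h.py <<'E'
import numpy as np,pickle
from scipy.optimize import least_squares
C={n:pickle.load(open(f"{n}0.pkl","rb")) for n in ("side","top")}
def proj(n,X):
    s=C[n];c=s["R"]@np.asarray(X,float).T+s["t"][:,None];p=s["camera_matrix"]@c
    return (p[:2]/p[2]).T
def ray(n,px,z):
    s=C[n];d=s["R"].T@np.linalg.inv(s["camera_matrix"])@np.array([px[0],px[1],1]);o=-s["R"].T@s["t"]
    return o+d*(z-o[2])/d[2]
def up(p,x0,y0,k): return (np.array(p,float)+.5)/k-.5+[x0,y0]
def W(pose,L):
    x,y,a=pose;c,s=np.cos(a),np.sin(a);L=np.array(L,float)
    return np.c_[x+c*L[:,0]-s*L[:,1],y+s*L[:,0]+c*L[:,1],L[:,2]]
def fit(obs,x0):  # obs list (cam,pix,local)
    f=lambda p:np.concatenate([(proj(n,W(p,L))-px).ravel() for n,px,L in obs])
    r=least_squares(f,x0,loss='soft_l1');print("pose mm/deg",r.x[:2]*1000,np.degrees(r.x[2]));print(np.round(r.fun.reshape(-1,2),1).tolist());return r.x
E
python3 - <<'E'
from h import *
m=lambda z,a,b:[[a,b,z],[a,-b,z],[-a,-b,z],[-a,b,z]]
T=up([(122,158),(298,100),(402,404),(225,465)],300,190,10)
S=up([(475,250),(600,368),(180,485),(75,358)],265,240,10)
g=ray("top",T.mean(0),.004);print(g)
M=m(.004,.06,.035)
for o in ([("top",T,M)],[("side",S,M)],[("top",T,M),("side",S,M)]): pm=fit(o,[g[0],g[1],.3])
# grip top
T=up([(232,195),(278,168),(330,322),(288,340)],300,190,10)
G=m(.049,.029,.009)
S=up([(440,178),(468,190),(270,238),(248,222)],265,240,10)
# file top corners from side
F=[[-.036,.012,.009],[-.036,-.012,.009],[.036,-.012,.009]]
SF=up([(222,352),(255,400),(507,335)],265,240,10)
TF=up([(210,183),(276,365),(340,345)],300,190,10)
FT=[[.036,.012,.009],[-.036,.012,.009],[-.036,-.012,.009]]
for o in ([("top",T,G),("top",TF,FT)],[("side",SF,F)],[("top",T,G),("top",TF,FT),("side",SF,F)]): pf=fit(o,[g[0],g[1],.3])
# stand
T=up([(145,112),(352,155),(285,412),(75,358)],200,180,10)
c=ray("top",T.mean(0),.01);B=m(.01,.05,.04);print('stand',c)
ps=fit([("top",T,B)],[c[0],c[1],-.2])
for z in (.110,.118,.126):
  for n,o,k in (("side",(265,170),8),("top",(200,180),10)):
    L=[[0,-.006,z],[0,-.006,z+.028],[.028,0,z],[-.028,0,z],[0,0,z+.028]]
    print(z,n,np.round((proj(n,W(ps,L))-o+.5)*k-.5).tolist())
S=up([(126,412)],265,170,8)
print("side base", ((proj("side",W(ps,B))-(265,170)+.5)*8-.5).round().tolist())
E
```

```text
[ 0.47641229 -0.21806252  0.004     ]
pose mm/deg [ 476.67848858 -218.00695124] 19.263000149487038
[[-0.3, -0.2], [0.1, -0.2], [0.4, 0.3], [-0.1, 0.1]]
pose mm/deg [ 474.09672799 -220.9588749 ] 20.60109238082578
[[0.1, 0.2], [0.7, -0.1], [0.0, -0.2], [-1.0, -0.0]]
pose mm/deg [ 475.21943162 -218.94357944] 19.878882957443164
[[-0.2, 0.4], [0.1, 0.1], [0.8, 0.5], [0.4, 0.6], [0.7, -0.1], [1.0, -0.4], [0.1, -0.7], [-0.6, -0.6]]
pose mm/deg [ 481.40069081 -221.16654441] 20.814455967660574
[[-0.0, -1.0], [0.1, 0.1], [0.6, -0.1], [0.1, -0.2], [-0.3, 0.3], [-0.1, 0.5], [-0.3, 0.3]]
pose mm/deg [ 481.80443191 -221.65999192] 18.774798410619912
[[-0.5, 0.3], [0.0, -0.2], [0.5, -0.1]]
pose mm/deg [ 481.49351484 -221.24670228] 20.321009299970562
[[0.0, -1.0], [0.2, 0.0], [0.6, -0.1], [0.0, -0.3], [-0.2, 0.2], [-0.1, 0.5], [-0.3, 0.3], [-0.6, 0.4], [0.2, -0.2], [0.3, -0.3]]
stand [0.51303844 0.16578851 0.01      ]
pose mm/deg [513.43795011 165.77622697] -12.69840597616218
[[-0.1, -1.0], [0.3, -0.2], [0.1, 0.4], [-0.2, 0.6]]
0.11 side [[254.0, 151.0], [253.0, 85.0], [324.0, 147.0], [188.0, 145.0], [254.0, 80.0]]
0.11 top [[195.0, 220.0], [184.0, 207.0], [199.0, 138.0], [157.0, 294.0], [167.0, 203.0]]
0.118 side [[254.0, 132.0], [252.0, 66.0], [324.0, 128.0], [187.0, 126.0], [254.0, 61.0]]
0.118 top [[192.0, 216.0], [181.0, 203.0], [196.0, 133.0], [154.0, 291.0], [164.0, 199.0]]
0.126 side [[253.0, 113.0], [252.0, 47.0], [324.0, 110.0], [186.0, 107.0], [253.0, 42.0]]
0.126 top [[189.0, 212.0], [178.0, 199.0], [193.0, 129.0], [151.0, 287.0], [161.0, 195.0]]
side base [[388.0, 341.0], [371.0, 413.0], [128.0, 407.0], [155.0, 335.0]]
```

```bash
python3 - <<'E'
from h import *
P=ray("top",up([(582,62)],300,190,10)[0],.082);print("pot",P)
S=C["side"]
# side check: pot top center side crop (698,268)
print(ray("side",up([(698,268)],265,240,10)[0],.082))
f=np.array([.4815,-.2212]);a=np.radians(20);d=P[:2]-f
print("pot in file frame",d@[np.cos(a),np.sin(a)],d@[-np.sin(a),np.cos(a)])
B=ray("top",up([(670,390)],200,180,10)[0],.068);print("bottle",B)
for n,p,z in (("cast_lower",(700,160),.02),("dish",(560,495),.02)):
    print(n,ray("top",up([p],200,180,10)[0],z))
print("cast_upper",ray("top",up([(690,340)],300,190,10)[0],.02))
print("gauze",ray("top",[226*.7,332*.7],.036))
E
```

```text
pot [ 0.54675536 -0.32181275  0.082     ]
[ 0.54794964 -0.3256296   0.082     ]
pot in file frame 0.0269083938805549 -0.11686370616399229
bottle [ 0.46143789 -0.00351108  0.068     ]
cast_lower [ 0.55171438 -0.01111811  0.02      ]
dish [0.42815404 0.03662591 0.02      ]
cast_upper [ 0.45635732 -0.37147828  0.02      ]
gauze [0.40764802 0.38277699 0.036     ]
```

```bash
python3 - <<'E'
from h import *
k=.7
# lamp: base centre in top, red top: triangulate side (447,197) & top (207,240)
for z in (0,.05): print(z,ray("top",[232*k,260*k],z),ray("side",[455*k,272*k],z))
def f(X): return np.r_[proj("side",[X])[0]-np.array([447,196])*k, proj("top",[X])[0]-np.array([207,240])*k]
r=least_squares(f,[.55,.35,.3]);print("red",r.x,r.fun)
def f(X): return np.r_[proj("side",[X])[0]-np.array([463,52])*k, proj("top",[X])[0]-np.array([43,175])*k]
r=least_squares(f,[.8,.3,.5]);print("shelf corner?",r.x,r.fun)
E
```

```text
0 [0.59787033 0.38697453 0.        ] [0.62769158 0.44362309 0.        ]
0.05 [0.58807521 0.37381367 0.05      ] [0.60604949 0.30026223 0.05      ]
red [0.59860321 0.3863087  0.22490622] [-0.0848598   0.01760812  0.00861135 -0.07635803]
shelf corner? [0.64458304 0.57698574 0.55742959] [-6.74121149  1.62689093  0.74022124 -4.5761249 ]
```

```bash
cat > nav.py <<'E'
import numpy as np,json,sys
from scipy.spatial.transform import Rotation as Ro
from plant import sensors
def load():
    try: return json.load(open("cmd.json"))
    except Exception: return dict(p=[.216,-.639,.227],yaw=-161.333)
def plan(tg,hand):
    """tg: list of up to 8 (x,y,z,yawdeg) world; last repeated. prints rows; saves the end as commanded"""
    c=load();R=Ro.from_euler('xyz',[180,0,c['yaw']],degrees=True);p=np.array(c['p'])
    tg=list(tg)+[tg[-1]]*(8-len(tg)); rows=[]
    for x,y,z,w in tg:
        d=np.round(R.inv().apply(np.array([x,y,z])-p)*100,2)
        a=round(-np.radians((w-c['yaw']+180)%360-180),4) # tool z is down
        rows.append([hand]+[float(v) for v in d]+[0,0,a])
    print(json.dumps(rows))
    e=rows[-1]; pn=p+R.apply(np.array(e[1:4])/100)
    json.dump(dict(p=pn.tolist(),yaw=c['yaw']-np.degrees(e[6])),open("cmd.json","w"))
def lin(a,b,n): return [tuple(np.array(a)+(np.array(b)-np.array(a))*i/n) for i in range(1,n+1)]
def obs():
    o=sensors.get_obs();c=load()
    print("t",round(float(o['clock']),2),"pos",o['tool_pos'].round(4),"cmd",np.round(c['p'],4),"rpy",o['orientation'].round(2),"cyaw",round(c['yaw'],2),"F",o['force'].round(1),"M",o['moment'].round(2),"open",round(float(o['opening']),4))
    return o
E
python3 - <<'E'
from nav import *
obs()
c=load();a=(*c['p'],c['yaw'])
b=(.4815,-.2212,.15,-159.8)
plan(lin(a,b,8),8.76)
E
```

```text
t 0.1 pos [ 0.2159 -0.6391  0.2257] cmd [ 0.216 -0.639  0.227] rpy [ 1.7992e+02 -1.0000e-02 -1.6134e+02] cyaw -161.33 F [-0.6  0.2 -0.4] M [-0.    0.   -0.06] open 0.0872
[[8.76, -4.82, 3.89, 0.96, 0, 0, -0.0033], [8.76, -9.63, 7.77, 1.93, 0, 0, -0.0067], [8.76, -14.45, 11.66, 2.89, 0, 0, -0.01], [8.76, -19.26, 15.54, 3.85, 0, 0, -0.0134], [8.76, -24.08, 19.43, 4.81, 0, 0, -0.0167], [8.76, -28.89, 23.31, 5.78, 0, 0, -0.0201], [8.76, -33.71, 27.2, 6.74, 0, 0, -0.0234], [8.76, -38.53, 31.08, 7.7, 0, 0, -0.0268]]
```

move_arm([
  [8.76,-4.82,3.89,0.96,0,0,-0.0033],
  [8.76,-9.63,7.77,1.93,0,0,-0.0067],
  [8.76,-14.45,11.66,2.89,0,0,-0.01],
  [8.76,-19.26,15.54,3.85,0,0,-0.0134],
  [8.76,-24.08,19.43,4.81,0,0,-0.0167],
  [8.76,-28.89,23.31,5.78,0,0,-0.0201],
  [8.76,-33.71,27.2,6.74,0,0,-0.0234],
  [8.76,-38.53,31.08,7.7,0,0,-0.0268],
])

```text
clock: 1.1
tool_pos: [0.4817, -0.2206, 0.1494]
orientation: [-180.0, 0.0, -159.8]
force: [0.5, -1.2, 0.2]
opening: 0.0873
```

```bash
python3 - <<'E'
from nav import *
obs()
c=load();a=(*c['p'],c['yaw'])
b=(.4815,-.2212,.05,-159.8)
plan(lin(a,b,4)+lin(b,(.4815,-.2212,.0215,-159.8),2),8.76)
E
```

```text
t 1.1 pos [ 0.4817 -0.2206  0.1494] cmd [ 0.4816 -0.2212  0.15  ] rpy [-180.      0.   -159.78] cyaw -159.8 F [ 0.5 -1.2  0.2] M [-0.11 -0.14  0.02] open 0.0873
[[8.76, 0.0, 0.0, 2.5, 0, 0, 0.0], [8.76, 0.0, 0.0, 5.0, 0, 0, 0.0], [8.76, 0.0, 0.0, 7.5, 0, 0, 0.0], [8.76, 0.0, 0.0, 10.0, 0, 0, 0.0], [8.76, 0.0, 0.0, 11.43, 0, 0, 0.0], [8.76, 0.0, 0.0, 12.85, 0, 0, 0.0], [8.76, 0.0, 0.0, 12.85, 0, 0, 0.0], [8.76, 0.0, 0.0, 12.85, 0, 0, 0.0]]
```

move_arm([
  [8.76,0.0,0.0,2.5,0,0,0],
  [8.76,0,0,5.0,0,0,0],
  [8.76,0,0,7.5,0,0,0],
  [8.76,0,0,10.0,0,0,0],
  [8.76,0,0,11.43,0,0,0],
  [8.76,0,0,12.85,0,0,0],
  [8.76,0,0,12.85,0,0,0],
  [8.76,0,0,12.85,0,0,0],
])

```text
clock: 2.1
tool_pos: [0.4815, -0.2226, 0.0218]
orientation: [-180.0, 0.0, -159.8]
force: [0.2, 0.3, -0.2]
opening: 0.0873
```

```bash
cat > pic.py <<'E'
import sys,cv2
from plant import cams
n,x0,y0,w,h,k,o=sys.argv[1],*map(int,sys.argv[2:7]),sys.argv[7]
f=cams.snapshot(n)["frame"][y0:y0+h,x0:x0+w,::-1]
cv2.imwrite(o,cv2.resize(f,None,fx=k,fy=k,interpolation=cv2.INTER_CUBIC))
E
python3 -c "
from nav import *
obs()"; python3 pic.py side 240 190 130 100 6 pics/s1.png
```

```text
t 2.1 pos [ 0.4815 -0.2226  0.0218] cmd [ 0.4816 -0.2212  0.0215] rpy [-1.7997e+02  4.0000e-02 -1.5979e+02] cyaw -159.8 F [ 0.2  0.3 -0.2] M [-0.05 -0.05 -0.02] open 0.0873
```

View pics/s1.png

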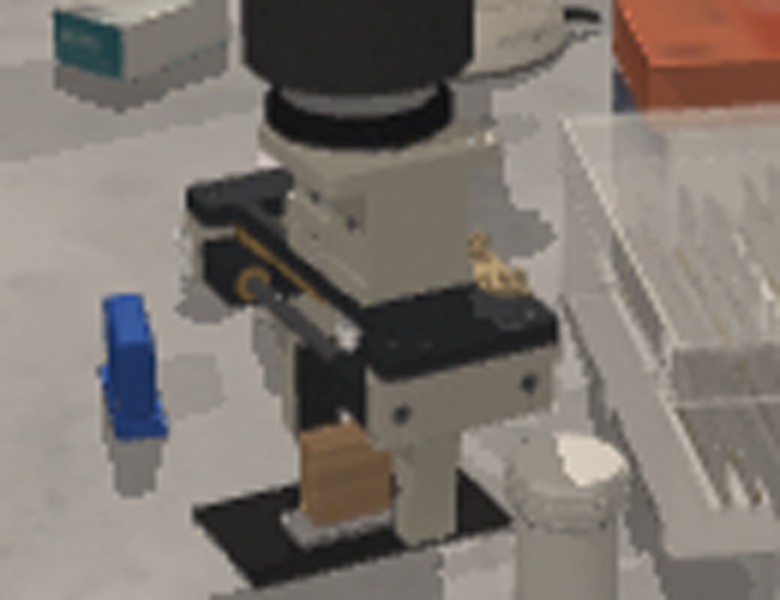

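The jaws straddle the wooden grip (file at about (345,480) in the crop) and the body clears the pot. Closing now.

move_arm([
  [0,0,0,0,0,0,0],
  [0,0,0,0,0,0,0],
  [0,0,0,0,0,0,0],
  [0,0,0,0,0,0,0],
  [0,0,0,0,0,0,0],
  [0,0,0,0,0,0,0],
  [0,0,0,0,0,0,0],
  [0,0,0,0,0,0,0],
])

```text
clock: 3.15
tool_pos: [0.481, -0.2225, 0.0212]
orientation: [180.0, -0.0, -159.8]
force: [0.8, -0.1, 0.1]
opening: 0.0175
```

```bash
python3 - <<'E'
from nav import *
obs()
c=load();a=(*c['p'],c['yaw'])
b=(a[0],a[1],.12,a[3])
plan(lin(a,(a[0],a[1],.04,a[3]),2)+lin((a[0],a[1],.04,a[3]),b,4),0)
E
```

```text
t 3.15 pos [ 0.481  -0.2225  0.0212] cmd [ 0.4816 -0.2212  0.0215] rpy [ 1.7999e+02 -1.0000e-02 -1.5980e+02] cyaw -159.8 F [ 0.8 -0.1  0.1] M [0.07 0.07 0.04] open 0.0175
[[0, 0.0, 0.0, -0.92, 0, 0, -0.0], [0, 0.0, 0.0, -1.85, 0, 0, -0.0], [0, 0.0, 0.0, -3.85, 0, 0, -0.0], [0, 0.0, 0.0, -5.85, 0, 0, -0.0], [0, 0.0, 0.0, -7.85, 0, 0, -0.0], [0, 0.0, 0.0, -9.85, 0, 0, -0.0], [0, 0.0, 0.0, -9.85, 0, 0, -0.0], [0, 0.0, 0.0, -9.85, 0, 0, -0.0]]
```

move_arm([
  [0,0,0,-0.92,0,0,0],
  [0,0,0,-1.85,0,0,0],
  [0,0,0,-3.85,0,0,0],
  [0,0,0,-5.85,0,0,0],
  [0,0,0,-7.85,0,0,0],
  [0,0,0,-9.85,0,0,0],
  [0,0,0,-9.85,0,0,0],
  [0,0,0,-9.85,0,0,0],
])

```text
clock: 4.15
tool_pos: [0.4807, -0.2224, 0.1196]
orientation: [180.0, 0.0, -159.8]
force: [-0.1, 0.6, -0.3]
opening: 0.0178
```

```bash
python3 -c "
from nav import *
o=obs()"; python3 pic.py side 240 150 130 100 6 pics/s2.png
```

```text
t 4.15 pos [ 0.4807 -0.2224  0.1196] cmd [ 0.4816 -0.2212  0.12  ] rpy [ 1.7998e+02  1.0000e-02 -1.5981e+02] cyaw -159.8 F [-0.1  0.6 -0.3] M [0.06 0.03 0.03] open 0.0178
```

View pics/s2.png

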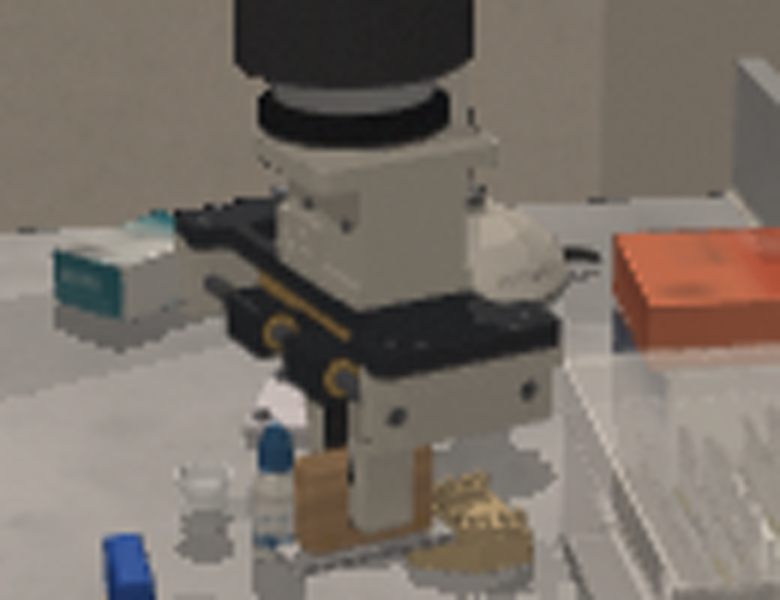

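```bash
cat >> nav.py <<'E'
SX,SY,SA=.5134,.1658,np.radians(-12.7)
def st(s,u,v=0,yaw=167.3): # s along stand x (file centre), u = underside height (TCP 17.5mm above)
    return (SX+s*np.cos(SA)-v*np.sin(SA),SY+s*np.sin(SA)+v*np.cos(SA),u+.0175,yaw)
def cur(): c=load();return (*c['p'],c['yaw'])
E
python3 - <<'E'
from nav import *
a=(*load()['p'],200.2); b=st(-.028,.175)
q=lin(a,b,8); q=[(x,y,min(.12+.03*(i+1),b[2]),w) for i,(x,y,z,w) in enumerate(q)]
print(a,b);plan(q,0)
E
```

```text
(0.4815542661227078, -0.22122773937941978, 0.12000000000000004, 200.2) (np.float64(0.486085032769516), np.float64(0.17195569372187947), 0.1925, 167.3)
[[0, -1.75, 4.59, -3.0, 0, 0, 0.0718], [0, -3.5, 9.19, -6.0, 0, 0, 0.1436], [0, -5.25, 13.78, -7.25, 0, 0, 0.2154], [0, -7.0, 18.37, -7.25, 0, 0, 0.2872], [0, -8.75, 22.96, -7.25, 0, 0, 0.3589], [0, -10.5, 27.56, -7.25, 0, 0, 0.4307], [0, -12.25, 32.15, -7.25, 0, 0, 0.5025], [0, -14.0, 36.74, -7.25, 0, 0, 0.5743]]
```

move_arm([
  [0,-1.75,4.59,-3.0,0,0,0.0718],
  [0,-3.5,9.19,-6.0,0,0,0.1436],
  [0,-5.25,13.78,-7.25,0,0,0.2154],
  [0,-7.0,18.37,-7.25,0,0,0.2872],
  [0,-8.75,22.96,-7.25,0,0,0.3589],
  [0,-10.5,27.56,-7.25,0,0,0.4307],
  [0,-12.25,32.15,-7.25,0,0,0.5025],
  [0,-14.0,36.74,-7.25,0,0,0.5743],
])

```text
clock: 5.2
tool_pos: [0.485, 0.1721, 0.1914]
orientation: [-179.9, -0.0, 167.2]
force: [1.8, 0.2, -0.1]
opening: 0.0177
```

```bash
python3 - <<'E'
from nav import *
obs()
plan(lin(cur(),st(-.028,.160),4),0)
E
python3 pic.py side 240 130 100 80 8 pics/s3.png;python3 pic.py top 190 160 100 75 8 pics/t3.png
```

```text
t 5.2 pos [0.485  0.1721 0.1914] cmd [0.4861 0.1719 0.1925] rpy [-1.7994e+02 -5.0000e-02  1.6717e+02] cyaw -192.7 F [ 1.8  0.2 -0.1] M [-0.07 -0.15 -0.06] open 0.0177
[[0, -0.0, 0.0, 0.38, 0, 0, -1.5708], [0, -0.0, 0.0, 0.75, 0, 0, 3.1416], [0, -0.0, 0.0, 1.13, 0, 0, 1.5708], [0, -0.0, 0.0, 1.5, 0, 0, -0.0], [0, -0.0, 0.0, 1.5, 0, 0, -0.0], [0, -0.0, 0.0, 1.5, 0, 0, -0.0], [0, -0.0, 0.0, 1.5, 0, 0, -0.0], [0, -0.0, 0.0, 1.5, 0, 0, -0.0]]
```

View pics/s3.png

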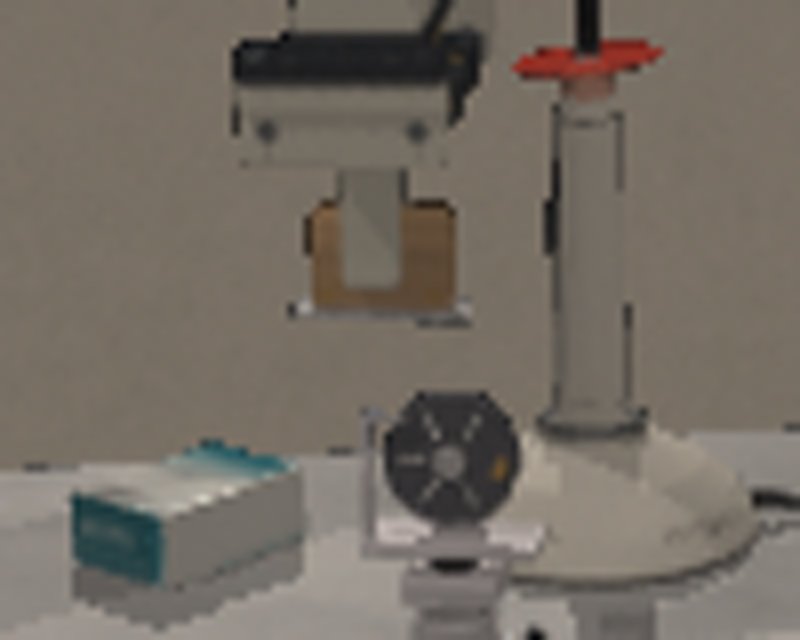

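View pics/t3.png

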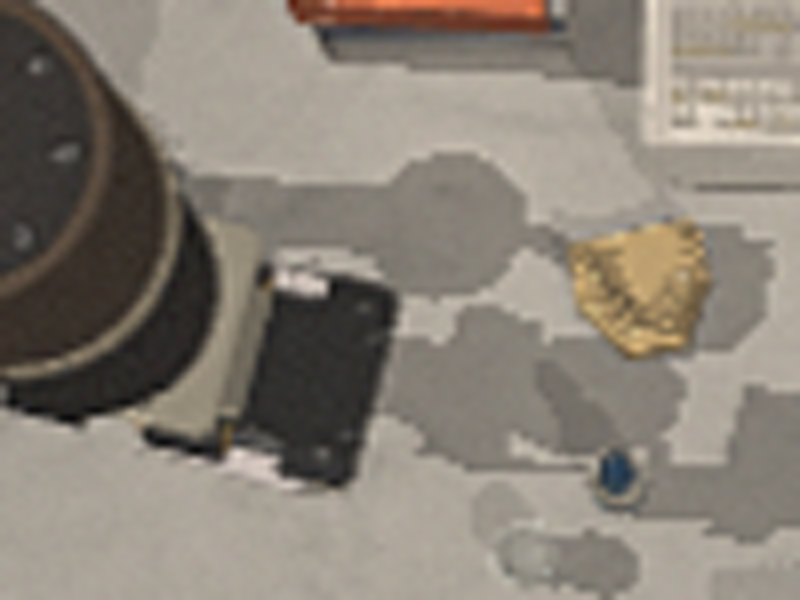

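```bash
python3 - <<'E'
import re
s=open("nav.py").read()
s=s.replace("yaw=167.3): #","yaw=-192.7): #").replace("a=round(-np.radians((w-c['yaw']+180)%360-180),4)","a=round(-np.radians(w-c['yaw']),4)+0.0")
open("nav.py","w").write(s)
import json;json.dump(dict(p=[.486085,.171956,.1925],yaw=-192.705),open("cmd.json","w"))
from nav import *
plan(lin(cur(),st(-.028,.148),7),0)
E
```

```text
[[0, -0.0, -0.0, 0.39, 0, 0, 0.0], [0, -0.0, -0.0, 0.77, 0, 0, 0.0], [0, -0.0, -0.0, 1.16, 0, 0, 0.0], [0, -0.0, -0.0, 1.54, 0, 0, 0.0], [0, -0.0, -0.0, 1.93, 0, 0, -0.0001], [0, -0.0, -0.0, 2.31, 0, 0, -0.0001], [0, -0.0, -0.0, 2.7, 0, 0, -0.0001], [0, -0.0, -0.0, 2.7, 0, 0, -0.0001]]
```

move_arm([
  [0,0,0,0.39,0,0,0],
  [0,0,0,0.77,0,0,0],
  [0,0,0,1.16,0,0,0],
  [0,0,0,1.54,0,0,0],
  [0,0,0,1.93,0,0,0],
  [0,0,0,2.31,0,0,0],
  [0,0,0,2.7,0,0,0],
  [0,0,0,2.7,0,0,0],
])

```text
clock: 6.3
tool_pos: [0.4854, 0.1705, 0.1649]
orientation: [-180.0, -0.0, 167.3]
force: [-0.1, -0.0, -0.3]
opening: 0.0178
```

```bash
python3 - <<'E'
from nav import *
obs()
E
python3 pic.py side 265 150 70 60 10 pics/s4.png
```

```text
t 6.3 pos [0.4854 0.1705 0.1649] cmd [0.4861 0.172  0.1655] rpy [-1.7997e+02 -2.0000e-02  1.6730e+02] cyaw -192.7 F [-0.1 -0.  -0.3] M [-0.05  0.01 -0.  ] open 0.0178
```

View pics/s4.png

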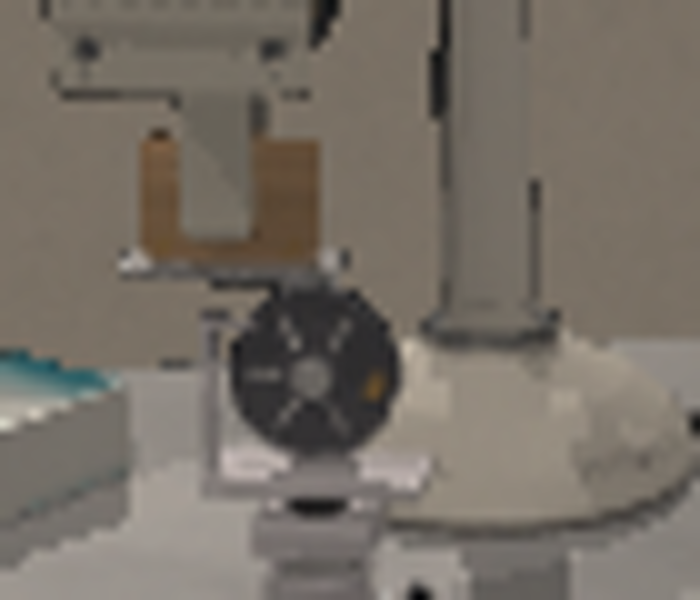

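Gap above the rim is about 4 mm (file edge at row 275, rim at row 288). Feeling down now.

move_arm([
  [0,0,0,0.1,0,0,0],
  [0,0,0,0.2,0,0,0],
  [0,0,0,0.3,0,0,0],
  [0,0,0,0.4,0,0,0],
  [0,0,0,0.4,0,0,0],
  [0,0,0,0.4,0,0,0],
  [0,0,0,0.4,0,0,0],
  [0,0,0,0.4,0,0,0],
])

```text
clock: 7.35
tool_pos: [0.4856, 0.1706, 0.1613]
orientation: [180.0, 0.0, 167.3]
force: [0.6, -0.1, -1.4]
opening: 0.0178
```

```bash
python3 - <<'E'
from nav import *
c=load();c['p'][2]-=.004;json.dump(c,open("cmd.json","w"))
obs()
E
```

```text
t 7.35 pos [0.4856 0.1706 0.1613] cmd [0.4861 0.172  0.1615] rpy [180.    0.  167.3] cyaw -192.7 F [ 0.6 -0.1 -1.4] M [-0.06 -0.06  0.01] open 0.0178
```

move_arm([
  [0,0,0,0.1,0,0,0],
  [0,0,0,0.2,0,0,0],
  [0,0,0,0.2,0,0,0],
  [0,0,0,0.2,0,0,0],
  [0,0,0,0.2,0,0,0],
  [0,0,0,0.2,0,0,0],
  [0,0,0,0.2,0,0,0],
  [0,0,0,0.2,0,0,0],
])

```text
clock: 8.35
tool_pos: [0.4856, 0.1706, 0.1592]
orientation: [180.0, 0.0, 167.3]
force: [0.6, -0.2, -1.5]
opening: 0.0177
```

```bash
python3 - <<'E'
from nav import *
c=load();c['p'][2]-=.002;json.dump(c,open("cmd.json","w"))
obs()
E
```

```text
t 8.35 pos [0.4856 0.1706 0.1592] cmd [0.4861 0.172  0.1595] rpy [180.    0.  167.3] cyaw -192.7 F [ 0.6 -0.2 -1.5] M [-0.02  0.   -0.02] open 0.0177
```

move_arm([
  [0,0,0,0.1,0,0,0],
  [0,0,0,0.2,0,0,0],
  [0,0,0,0.2,0,0,0],
  [0,0,0,0.2,0,0,0],
  [0,0,0,0.2,0,0,0],
  [0,0,0,0.2,0,0,0],
  [0,0,0,0.2,0,0,0],
  [0,0,0,0.2,0,0,0],
])

```text
clock: 9.35
tool_pos: [0.4857, 0.1707, 0.1574]
orientation: [180.0, 0.0, 167.3]
force: [-1.9, -0.1, 5.3]
opening: 0.0177
```

```bash
python3 - <<'E'
from nav import *
c=load();c['p'][2]-=.002;json.dump(c,open("cmd.json","w"))
obs()
E
```

```text
t 9.35 pos [0.4857 0.1707 0.1574] cmd [0.4861 0.172  0.1575] rpy [1.7999e+02 1.0000e-02 1.6730e+02] cyaw -192.7 F [-1.9 -0.1  5.3] M [-0.19  0.65 -0.05] open 0.0177
```

Contact at about 6.7 N, so the free rim top is about 0.142 m, matching the image. First half-stroke.

move_arm([
  [0,0,0,0.04,0,0,0],
  [0,-0.3,0,0.04,0,0,0],
  [0,-0.7,0,0.04,0,0,0],
  [0,-1.1,0,0.04,0,0,0],
  [0,-1.5,0,0.04,0,0,0],
  [0,-1.9,0,0.04,0,0,0],
  [0,-2.3,0,0.04,0,0,0],
  [0,-2.4,0,0.04,0,0,0],
])

```text
clock: 10.35
tool_pos: [0.5087, 0.1646, 0.1569]
orientation: [-179.9, -0.0, 167.3]
force: [-3.3, -2.2, 7.7]
opening: 0.018
```

```bash
cat >> nav.py <<'E'
def add(row):
    c=load();R=Ro.from_euler('xyz',[180,0,c['yaw']],degrees=True)
    c['p']=(np.array(c['p'])+R.apply(np.array(row[1:4])/100)).tolist();c['yaw']-=np.degrees(row[6]);json.dump(c,open("cmd.json","w"))
    o=obs();d=o['force']-np.array([.6,-.2,-1.4]);print("along",d@[np.cos(SA),np.sin(SA),0],"N",d[2],"s mm",((np.array(c['p'])[:2]-[SX,SY])@[np.cos(SA),np.sin(SA)]*1000).round(1),"under",c['p'][2]-.0175)
E
python3 - <<'E'
from nav import *
add([0,-2.4,0,.04,0,0,0])
E
python3 pic.py side 265 150 70 60 10 pics/s5.png
```

```text
t 10.35 pos [0.5087 0.1646 0.1569] cmd [0.5095 0.1667 0.1571] rpy [-1.7992e+02 -4.0000e-02  1.6729e+02] cyaw -192.7 F [-3.3 -2.2  7.7] M [-0.93  1.29 -0.03] open 0.018
along -3.376401170127677 N 9.112936480709424 s mm -4.0 under 0.1396
```

View pics/s5.png

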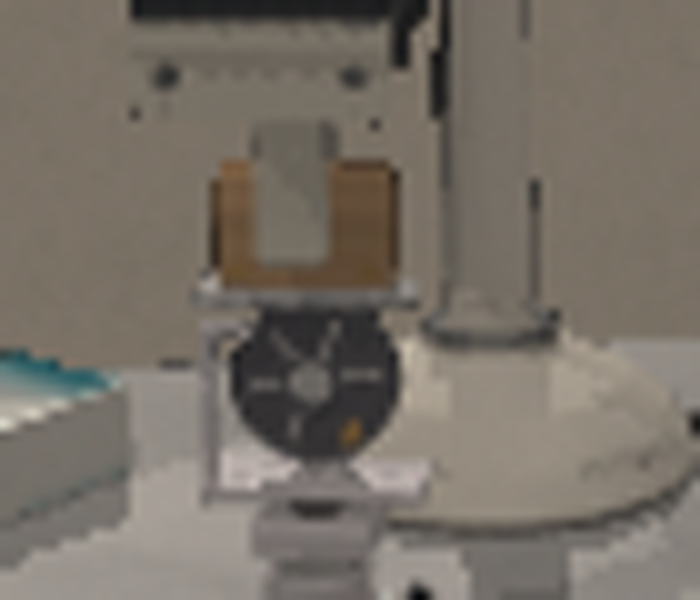

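The disc turned about 50°: the peg moved from (375,385) to (350,432). The file is still level. Finishing this stroke.

move_arm([
  [0,-0.2,0,-0.02,0,0,0],
  [0,-0.5,0,-0.02,0,0,0],
  [0,-0.8,0,-0.02,0,0,0],
  [0,-1.1,0,-0.02,0,0,0],
  [0,-1.4,0,-0.02,0,0,0],
  [0,-1.7,0,-0.02,0,0,0],
  [0,-1.8,0,-0.02,0,0,0],
  [0,-1.8,0,-0.02,0,0,0],
])

```text
clock: 11.4
tool_pos: [0.5262, 0.1607, 0.1571]
orientation: [-179.9, -0.0, 167.3]
force: [-2.4, -2.5, 6.7]
opening: 0.018
```

```bash
python3 - <<'E'
from nav import *
add([0,-1.8,0,-.02,0,0,0])
E
python3 pic.py side 265 150 70 60 10 pics/s6.png
```

```text
t 11.4 pos [0.5262 0.1607 0.1571] cmd [0.5271 0.1627 0.1573] rpy [-1.7992e+02 -4.0000e-02  1.6729e+02] cyaw -192.7 F [-2.4 -2.5  6.7] M [-0.9   1.17  0.05] open 0.018
along -2.4381072746982504 N 8.074797816070438 s mm 14.0 under 0.13979999999999998
```

View pics/s6.png

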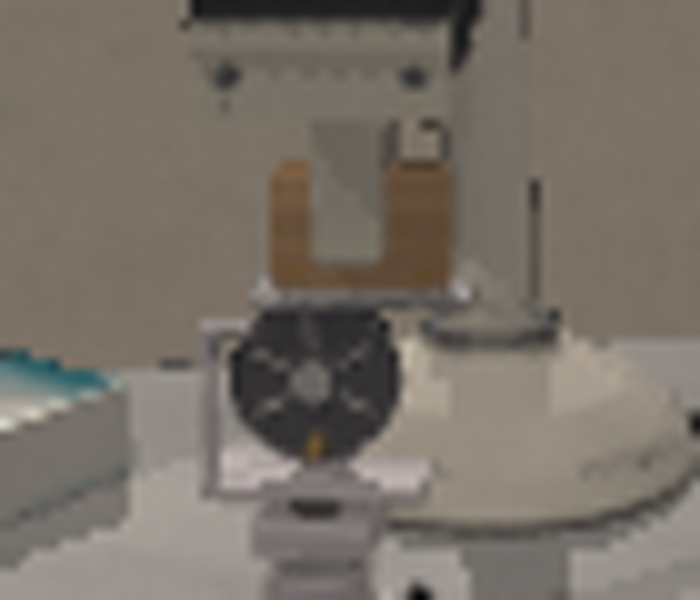

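move_arm([
  [0,0,0,-0.4,0,0,0],
  [0,0,0,-0.9,0,0,0],
  [0,0,0,-1.0,0,0,0],
  [0,1.2,0,-1.0,0,0,0],
  [0,2.8,0,-1.0,0,0,0],
  [0,4.2,0,-1.0,0,0,0],
  [0,4.2,0,-0.7,0,0,0],
  [0,4.2,0,-0.5,0,0,0],
])

```text
clock: 12.45
tool_pos: [0.4854, 0.1709, 0.162]
orientation: [180.0, 0.0, 167.3]
force: [1.3, -0.0, -1.2]
opening: 0.0179
```

```bash
python3 - <<'E'
from nav import *
add([0,4.2,0,-.5,0,0,0])
E
python3 pic.py side 265 150 70 60 10 pics/s7.png
```

```text
t 12.45 pos [0.4854 0.1709 0.162 ] cmd [0.4861 0.172  0.1623] rpy [1.7998e+02 2.0000e-02 1.6734e+02] cyaw -192.7 F [ 1.3 -0.  -1.2] M [ 0.01  0.   -0.02] open 0.0179
along 0.6538471195658629 N 0.1598307838567561 s mm -28.0 under 0.14479999999999998
```

View pics/s7.png

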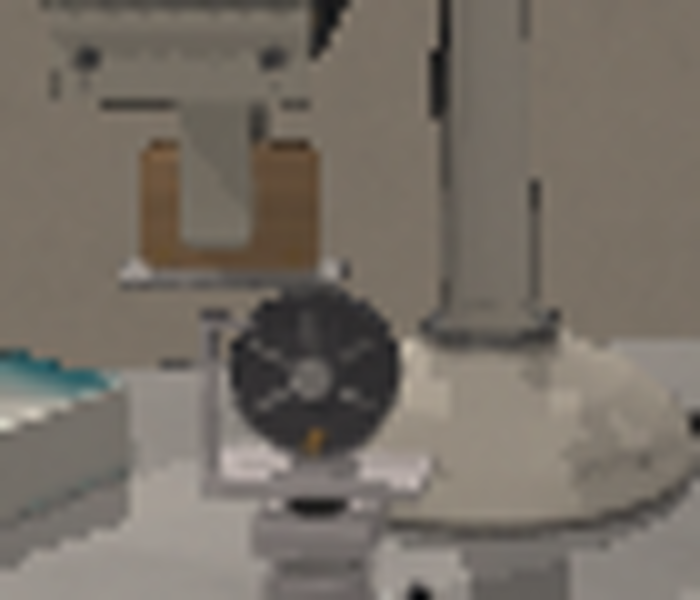

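move_arm([
  [0,0,0,0.2,0,0,0],
  [0,0,0,0.4,0,0,0],
  [0,0,0,0.5,0,0,0],
  [0,0,0,0.5,0,0,0],
  [0,-0.4,0,0.5,0,0,0],
  [0,-0.9,0,0.5,0,0,0],
  [0,-1.4,0,0.5,0,0,0],
  [0,-1.9,0,0.5,0,0,0],
])

```text
clock: 13.5
tool_pos: [0.5039, 0.1659, 0.1573]
orientation: [-179.9, -0.0, 167.3]
force: [-3.6, -1.8, 5.5]
opening: 0.0178
```

```bash
python3 - <<'E'
from nav import *
add([0,-1.9,0,.5,0,0,0])
E
```

```text
t 13.5 pos [0.5039 0.1659 0.1573] cmd [0.5046 0.1678 0.1573] rpy [-1.7995e+02 -2.0000e-02  1.6730e+02] cyaw -192.7 F [-3.6 -1.8  5.5] M [-0.73  1.22 -0.01] open 0.0178
along -3.726847410129998 N 6.85954609036251 s mm -9.0 under 0.13979999999999998
```

move_arm([
  [0,-0.4,0,0,0,0,0],
  [0,-0.8,0,0,0,0,0],
  [0,-1.2,0,0,0,0,0],
  [0,-1.6,0,0,0,0,0],
  [0,-2.0,0,0,0,0,0],
  [0,-2.3,0,0,0,0,0],
  [0,-2.3,0,0,0,0,0],
  [0,-2.3,0,0,0,0,0],
])

```text
clock: 14.5
tool_pos: [0.5265, 0.1607, 0.1574]
orientation: [-179.9, 0.0, 167.3]
force: [-1.6, -1.6, 4.0]
opening: 0.018
```

```bash
python3 - <<'E'
from nav import *
add([0,-2.3,0,0,0,0,0])
E
python3 pic.py side 265 150 70 60 10 pics/s8.png
```

```text
t 14.5 pos [0.5265 0.1607 0.1574] cmd [0.5271 0.1627 0.1573] rpy [-179.94    0.    167.3 ] cyaw -192.7 F [-1.6 -1.6  4. ] M [-0.88  0.76 -0.01] open 0.018
along -1.8300511508432313 N 5.390174884537634 s mm 14.0 under 0.13979999999999998
```

View pics/s8.png

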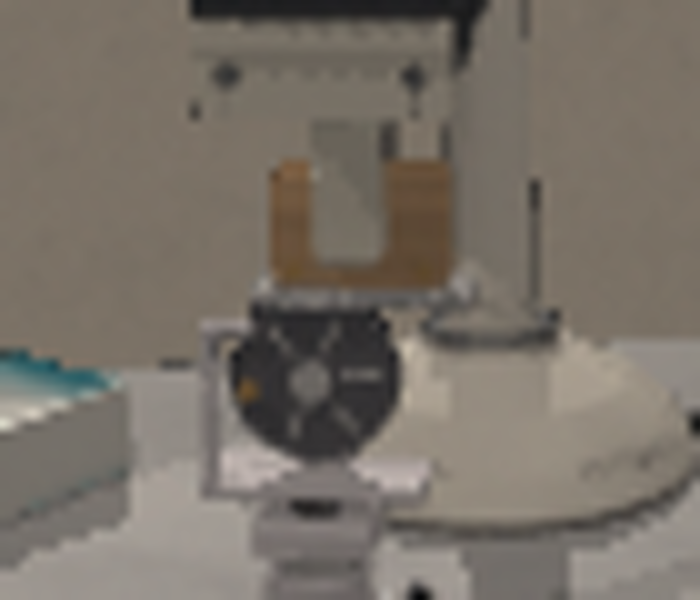

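Peg is now at (248,388), nearly at 9 o'clock. Lift and return.

move_arm([
  [0,0,0,-0.4,0,0,0],
  [0,0,0,-0.9,0,0,0],
  [0,0,0,-1.0,0,0,0],
  [0,1.2,0,-1.0,0,0,0],
  [0,2.8,0,-1.0,0,0,0],
  [0,4.2,0,-1.0,0,0,0],
  [0,4.2,0,-0.7,0,0,0],
  [0,4.2,0,-0.5,0,0,0],
])

```text
clock: 15.55
tool_pos: [0.4854, 0.1709, 0.1621]
orientation: [180.0, 0.0, 167.3]
force: [0.3, 0.0, -1.4]
opening: 0.0177
```

```bash
python3 - <<'E'
from nav import *
add([0,4.2,0,-.5,0,0,0])
E
```

```text
t 15.55 pos [0.4854 0.1709 0.1621] cmd [0.4861 0.172  0.1623] rpy [1.7998e+02 2.0000e-02 1.6734e+02] cyaw -192.7 F [ 0.3  0.  -1.4] M [-0.06 -0.07 -0.03] open 0.0177
along -0.34232393743951656 N 0.026340768359483624 s mm -28.0 under 0.14479999999999998
```

move_arm([
  [0,0,0,0.2,0,0,0],
  [0,0,0,0.4,0,0,0],
  [0,0,0,0.55,0,0,0],
  [0,0,0,0.55,0,0,0],
  [0,-0.4,0,0.55,0,0,0],
  [0,-0.8,0,0.55,0,0,0],
  [0,-1.2,0,0.55,0,0,0],
  [0,-1.6,0,0.55,0,0,0],
])

```text
clock: 16.55
tool_pos: [0.5013, 0.1666, 0.157]
orientation: [-180.0, 0.0, 167.3]
force: [-2.7, -1.5, 7.2]
opening: 0.0178
```

```bash
python3 - <<'E'
from nav import *
add([0,-1.6,0,.55,0,0,0])
E
python3 pic.py side 265 150 70 60 10 pics/s9.png
```

```text
t 16.55 pos [0.5013 0.1666 0.157 ] cmd [0.5017 0.1684 0.1568] rpy [-179.96    0.    167.29] cyaw -192.7 F [-2.7 -1.5  7.2] M [-0.7   1.23  0.01] open 0.0178
along -2.937181868365141 N 8.561986737035436 s mm -12.0 under 0.13929999999999998
```

View pics/s9.png

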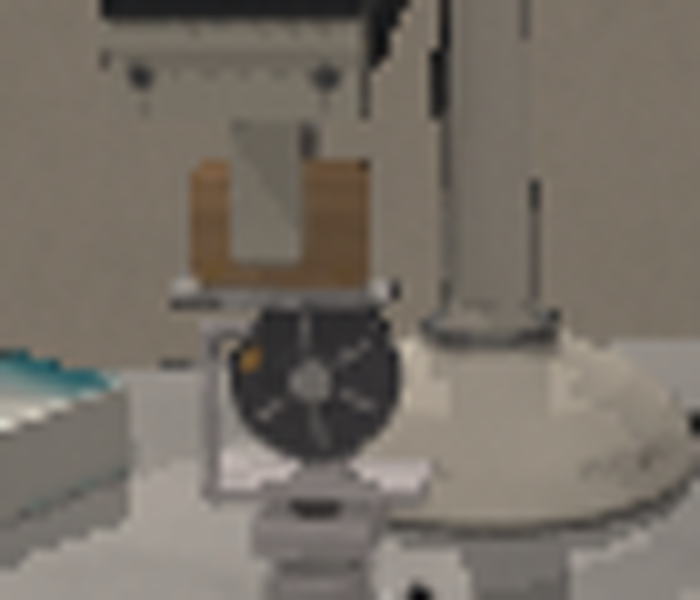

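Peg is at (250,358), still advancing towards the stop arm at about (225,330). Continuing this stroke.

move_arm([
  [0,-0.3,0,0,0,0,0],
  [0,-0.6,0,0,0,0,0],
  [0,-0.9,0,0,0,0,0],
  [0,-1.2,0,0,0,0,0],
  [0,-1.4,0,0,0,0,0],
  [0,-1.6,0,0,0,0,0],
  [0,-1.6,0,0,0,0,0],
  [0,-1.6,0,0,0,0,0],
])

```text
clock: 17.6
tool_pos: [0.5171, 0.1636, 0.1572]
orientation: [180.0, 0.0, 167.3]
force: [-3.4, 0.2, 5.7]
opening: 0.0178
```

```bash
python3 - <<'E'
from nav import *
add([0,-1.6,0,0,0,0,0])
E
python3 pic.py side 265 150 70 60 10 pics/s10.png
```

```text
t 17.6 pos [0.5171 0.1636 0.1572] cmd [0.5173 0.1649 0.1568] rpy [1.7998e+02 3.0000e-02 1.6730e+02] cyaw -192.7 F [-3.4  0.2  5.7] M [ 0.11  1.06 -0.02] open 0.0178
along -3.95697447721373 N 7.116943828682604 s mm 4.0 under 0.13929999999999998
```

View pics/s10.png

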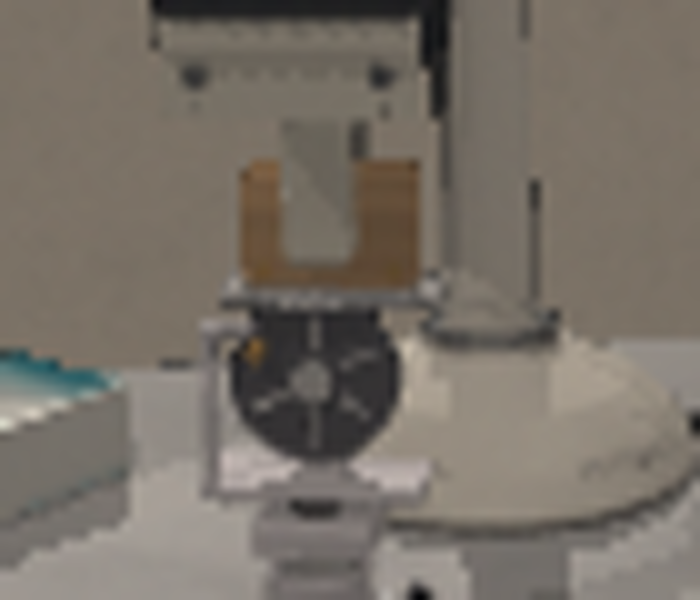

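The peg, at (255,350), moved only about 7° in this 16 mm, so it looks to be at the stop. A little more forward stroke will confirm it.

move_arm([
  [0,-0.2,0,0.02,0,0,0],
  [0,-0.4,0,0.02,0,0,0],
  [0,-0.6,0,0.02,0,0,0],
  [0,-0.8,0,0.02,0,0,0],
  [0,-1.0,0,0.02,0,0,0],
  [0,-1.0,0,0.02,0,0,0],
  [0,-1.0,0,0.02,0,0,0],
  [0,-1.0,0,0.02,0,0,0],
])

```text
clock: 18.65
tool_pos: [0.5268, 0.1615, 0.157]
orientation: [180.0, 0.0, 167.3]
force: [-2.8, -0.2, 7.2]
opening: 0.0179
```

```bash
python3 - <<'E'
from nav import *
add([0,-1.0,0,0.02,0,0,0])
E
python3 pic.py side 265 150 70 60 10 pics/s11.png
```

```text
t 18.65 pos [0.5268 0.1615 0.157 ] cmd [0.5271 0.1627 0.1566] rpy [1.7998e+02 3.0000e-02 1.6730e+02] cyaw -192.7 F [-2.8 -0.2  7.2] M [0.17 1.31 0.04] open 0.0179
along -3.290270916561726 N 8.588477268706907 s mm 14.0 under 0.1391
```

View pics/s11.png

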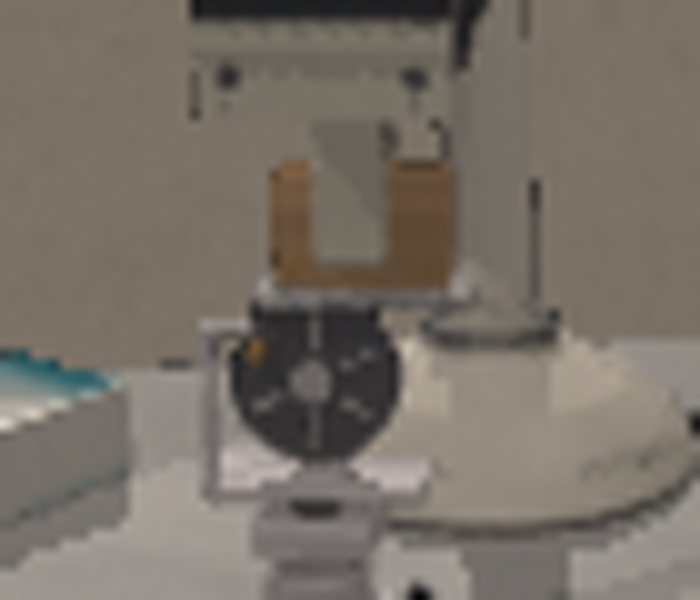

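The disc did not move over a further 10 mm (peg still at (255,350)), so it is at its stop. Lift clear.

move_arm([
  [0,0,0,-0.4,0,0,0],
  [0,0,0,-1.0,0,0,0],
  [0,0,0,-2.0,0,0,0],
  [0,0,0,-3.5,0,0,0],
  [0,0,0,-4.0,0,0,0],
  [0,0,0,-4.0,0,0,0],
  [0,0,0,-4.0,0,0,0],
  [0,0,0,-4.0,0,0,0],
])

```text
clock: 19.7
tool_pos: [0.5263, 0.1613, 0.1958]
orientation: [-180.0, -0.0, 167.3]
force: [-0.3, -0.1, -0.4]
opening: 0.018
```

```bash
python3 - <<'E'
from nav import *
add([0,0,0,-4.0,0,0,0])
plan(lin(cur(),(.4756,-.2191,.12,-160.1),8),0)
E
python3 pic.py side 265 140 70 60 10 pics/s12.png
```

```text
t 19.7 pos [0.5263 0.1613 0.1958] cmd [0.5271 0.1627 0.1966] rpy [-1.7997e+02 -4.0000e-02  1.6730e+02] cyaw -192.7 F [-0.3 -0.1 -0.4] M [ 0.03 -0.04  0.03] open 0.018
along -0.880375844014105 N 1.0487496511585919 s mm 14.0 under 0.17909999999999998
[[0, -0.42, -4.8, 0.96, 0, 0, -0.0711], [0, -0.84, -9.59, 1.91, 0, 0, -0.1422], [0, -1.27, -14.39, 2.87, 0, 0, -0.2134], [0, -1.69, -19.19, 3.83, 0, 0, -0.2845], [0, -2.11, -23.99, 4.79, 0, 0, -0.3556], [0, -2.53, -28.78, 5.74, 0, 0, -0.4267], [0, -2.95, -33.58, 6.7, 0, 0, -0.4978], [0, -3.37, -38.38, 7.66, 0, 0, -0.569]]
```

View pics/s12.png

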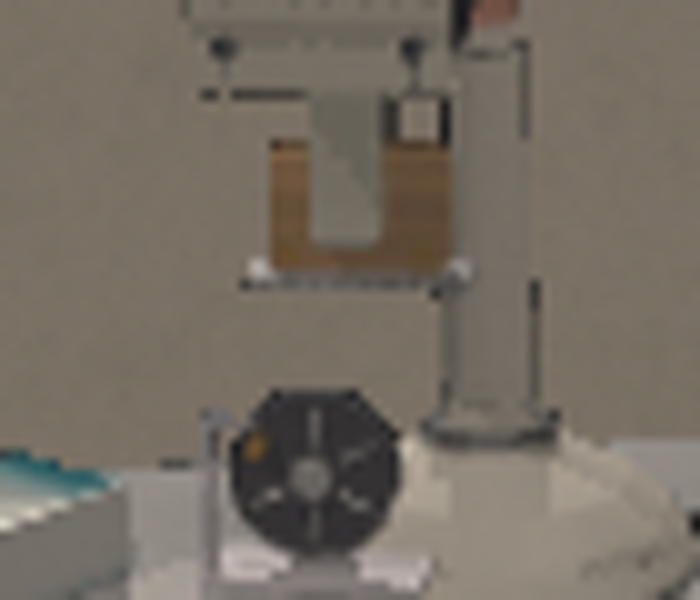

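move_arm([
  [0,-0.42,-4.8,0.96,0,0,-0.0711],
  [0,-0.84,-9.59,1.91,0,0,-0.1422],
  [0,-1.27,-14.39,2.87,0,0,-0.2134],
  [0,-1.69,-19.19,3.83,0,0,-0.2845],
  [0,-2.11,-23.99,4.79,0,0,-0.3556],
  [0,-2.53,-28.78,5.74,0,0,-0.4267],
  [0,-2.95,-33.58,6.7,0,0,-0.4978],
  [0,-3.37,-38.38,7.66,0,0,-0.569],
])

```text
clock: 20.75
tool_pos: [0.4747, -0.2219, 0.1194]
orientation: [-180.0, 0.0, -160.0]
force: [0.7, 0.4, -0.9]
opening: 0.0176
```

```bash
python3 - <<'E'
from nav import *
obs()
e=(.4756,-.2191,.03,-160.1)
plan(lin(cur(),e,7),0)
E
```

```text
t 20.75 pos [ 0.4747 -0.2219  0.1194] cmd [ 0.4756 -0.2191  0.12  ] rpy [-1.7999e+02  1.0000e-02 -1.5995e+02] cyaw -160.1 F [ 0.7  0.4 -0.9] M [ 0.02 -0.12 -0.04] open 0.0176
[[0, -0.0, -0.0, 1.29, 0, 0, 0.0], [0, -0.0, -0.0, 2.57, 0, 0, 0.0], [0, -0.0, -0.0, 3.86, 0, 0, 0.0], [0, -0.0, -0.0, 5.14, 0, 0, 0.0], [0, -0.0, -0.0, 6.43, 0, 0, 0.0], [0, -0.0, -0.0, 7.71, 0, 0, 0.0], [0, -0.0, -0.0, 9.0, 0, 0, 0.0], [0, -0.0, -0.0, 9.0, 0, 0, 0.0]]
```

move_arm([
  [0,0,0,1.29,0,0,0],
  [0,0,0,2.57,0,0,0],
  [0,0,0,3.86,0,0,0],
  [0,0,0,5.14,0,0,0],
  [0,0,0,6.43,0,0,0],
  [0,0,0,7.71,0,0,0],
  [0,0,0,9.0,0,0,0],
  [0,0,0,9.0,0,0,0],
])

```text
clock: 21.75
tool_pos: [0.4742, -0.2203, 0.0285]
orientation: [179.9, -0.1, -160.1]
force: [0.1, 0.5, -1.3]
opening: 0.0176
```

```bash
python3 - <<'E'
from nav import *
obs()
E
python3 pic.py side 255 225 90 70 8 pics/s13.png; python3 pic.py top 290 180 90 70 8 pics/t13.png
```

```text
t 21.75 pos [ 0.4742 -0.2203  0.0285] cmd [ 0.4756 -0.2191  0.03  ] rpy [ 1.7994e+02 -1.2000e-01 -1.6011e+02] cyaw -160.1 F [ 0.1  0.5 -1.3] M [0.01 0.06 0.02] open 0.0176
```

View pics/s13.png

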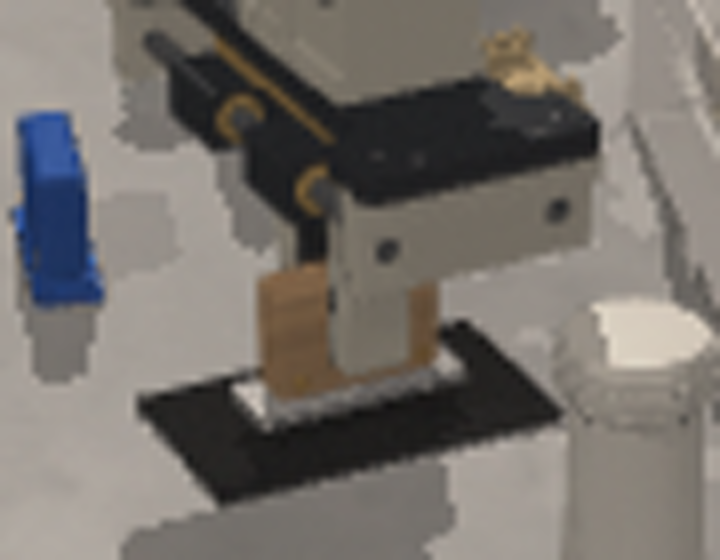

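View pics/t13.png

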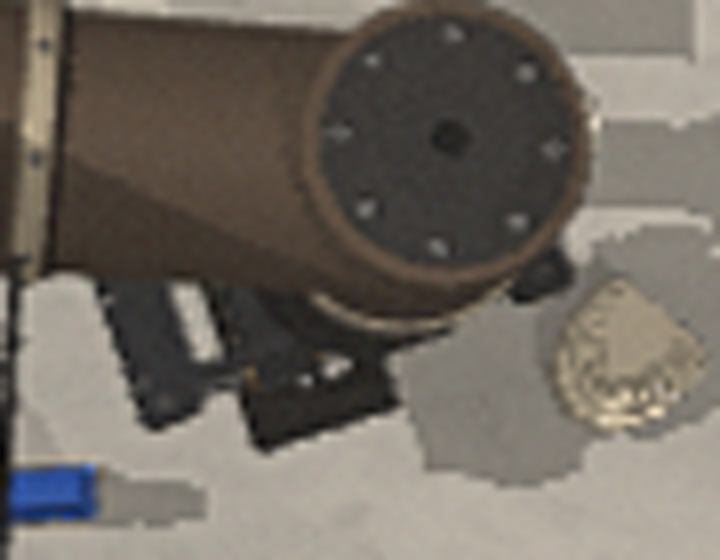

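The file sits level just over the mat: grip at (350,340), mat corners at (138,402), (225,500), (562,410) and (462,322). Lowering gently.

move_arm([
  [0,0,0,0.2,0,0,0],
  [0,0,0,0.4,0,0,0],
  [0,0,0,0.6,0,0,0],
  [0,0,0,0.7,0,0,0],
  [0,0,0,0.8,0,0,0],
  [0,0,0,0.84,0,0,0],
  [0,0,0,0.84,0,0,0],
  [0,0,0,0.84,0,0,0],
])

```text
clock: 22.85
tool_pos: [0.4751, -0.2204, 0.0213]
orientation: [180.0, 0.0, -160.1]
force: [0.9, 0.5, -1.4]
opening: 0.0175
```

```bash
python3 - <<'E'
from nav import *
add([0,0,0,.84,0,0,0])
E
python3 pic.py side 255 225 90 70 8 pics/s14.png
```

```text
t 22.85 pos [ 0.4751 -0.2204  0.0213] cmd [ 0.4756 -0.2191  0.0216] rpy [ 180.     0.  -160.1] cyaw -160.1 F [ 0.9  0.5 -1.4] M [ 0.05  0.03 -0.  ] open 0.0175
along 0.11922153543152361 N -0.036705116352465206 s mm 47.7 under 0.004099999999999958
```

View pics/s14.png

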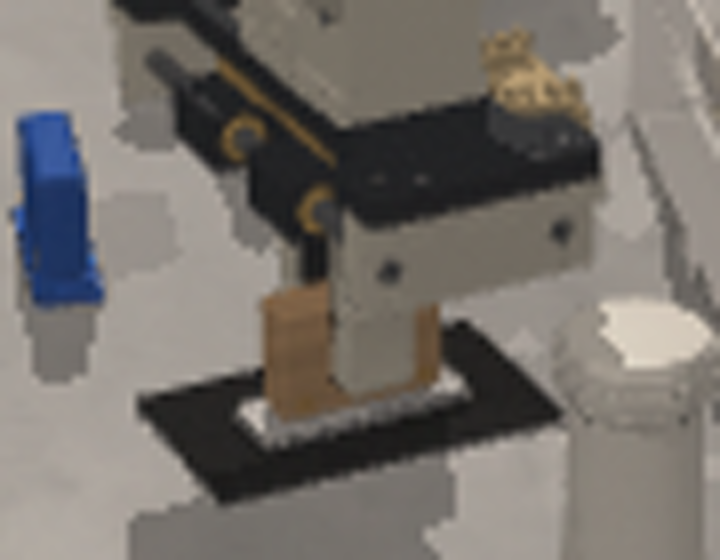

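```bash
python3 - <<'E'
from h import *
M=[[.06,.035,.004],[.06,-.035,.004],[-.06,-.035,.004],[-.06,.035,.004]]
pm=fit([("side",up([(462,322),(562,410),(225,502),(137,402)],255,225,8),M)],[.475,-.219,.34])
F=[[-.036,.012,.009],[-.036,-.012,.009],[.036,-.012,.009]]
pf=fit([("side",up([(239,408),(263,440),(470,388)],255,225,8),F)],[.475,-.219,.34])
d=pf-pm;a=pm[2];print("offset along,across",(d[0]*np.cos(a)+d[1]*np.sin(a))*1e3,(-d[0]*np.sin(a)+d[1]*np.cos(a))*1e3)
E
```

```text
pose mm/deg [ 474.6165512  -218.95175367] 20.23704751524895
[[0.1, -0.4], [0.5, 0.1], [-0.1, 0.1], [-0.5, 0.0]]
pose mm/deg [ 475.84250675 -222.26918727] 19.028718063913217
[[-0.5, -0.2], [0.3, 0.1], [0.1, 0.1]]
offset along,across 0.002760043455932301 -3.5367110531512034
```

move_arm([
  [0,0,0,0.03,0,0,0],
  [0,0,0,0.06,0,0,0],
  [0,0,0,0.08,0,0,0],
  [0,0,0,0.08,0,0,0],
  [0,0,0,0.08,0,0,0],
  [0,0,0,0.08,0,0,0],
  [0,0,0,0.08,0,0,0],
  [0,0,0,0.08,0,0,0],
])

```text
clock: 23.9
tool_pos: [0.4751, -0.2204, 0.0211]
orientation: [-180.0, 0.0, -160.1]
force: [-1.7, 2.3, 6.7]
opening: 0.0175
```

```bash
python3 - <<'E'
from nav import *
add([0,0,0,.08,0,0,0])
E
```

```text
t 23.9 pos [ 0.4751 -0.2204  0.0211] cmd [ 0.4756 -0.2191  0.0208] rpy [-1.7999e+02  1.0000e-02 -1.6009e+02] cyaw -160.1 F [-1.7  2.3  6.7] M [ 0.62  0.86 -0.01] open 0.0175
along -2.7735125903780307 N 8.053105135476745 s mm 47.7 under 0.003299999999999959
```

The block is down with light contact (8 N). Releasing.

move_arm([
  [8.76,0,0,0,0,0,0],
  [8.76,0,0,0,0,0,0],
  [8.76,0,0,0,0,0,0],
  [8.76,0,0,0,0,0,0],
  [8.76,0,0,0,0,0,0],
  [8.76,0,0,0,0,0,0],
  [8.76,0,0,0,0,0,0],
  [8.76,0,0,0,0,0,0],
])

```text
clock: 24.9
tool_pos: [0.475, -0.2204, 0.0205]
orientation: [180.0, -0.0, -160.1]
force: [-0.2, 0.7, -0.0]
opening: 0.0865
```

move_arm([
  [8.76,0,0,-1,0,0,0],
  [8.76,0,0,-3,0,0,0],
  [8.76,0,0,-6,0,0,0],
  [8.76,0,0,-9,0,0,0],
  [8.76,0,0,-12,0,0,0],
  [8.76,0,0,-13,0,0,0],
  [8.76,0,0,-13,0,0,0],
  [8.76,0,0,-13,0,0,0],
])

```text
clock: 25.9
tool_pos: [0.4743, -0.2203, 0.1496]
orientation: [179.9, -0.1, -160.1]
force: [0.2, -1.4, 0.4]
opening: 0.0875
```

```bash
python3 - <<'E'
from nav import *
add([0,0,0,-13,0,0,0])
a=cur(); b=(.36,-.50,.20,-160.1)
plan(lin(a,b,8),8.76)
E
```

```text
t 25.9 pos [ 0.4743 -0.2203  0.1496] cmd [ 0.4756 -0.2191  0.1508] rpy [ 1.7995e+02 -8.0000e-02 -1.6011e+02] cyaw -160.1 F [ 0.2 -1.4  0.4] M [-0.   -0.03 -0.01] open 0.0875
along -0.08827020652664777 N 1.7809062412252505 s mm 47.7 under 0.13329999999999997
[[8.76, 2.55, -2.81, -0.62, 0, 0, 0.0], [8.76, 5.11, -5.62, -1.23, 0, 0, 0.0], [8.76, 7.66, -8.43, -1.85, 0, 0, 0.0], [8.76, 10.21, -11.24, -2.46, 0, 0, 0.0], [8.76, 12.77, -14.05, -3.08, 0, 0, 0.0], [8.76, 15.32, -16.86, -3.69, 0, 0, 0.0], [8.76, 17.87, -19.67, -4.31, 0, 0, 0.0], [8.76, 20.43, -22.48, -4.92, 0, 0, 0.0]]
```

move_arm([
  [8.76,2.55,-2.81,-0.62,0,0,0],
  [8.76,5.11,-5.62,-1.23,0,0,0],
  [8.76,7.66,-8.43,-1.85,0,0,0],
  [8.76,10.21,-11.24,-2.46,0,0,0],
  [8.76,12.77,-14.05,-3.08,0,0,0],
  [8.76,15.32,-16.86,-3.69,0,0,0],
  [8.76,17.87,-19.67,-4.31,0,0,0],
  [8.76,20.43,-22.48,-4.92,0,0,0],
])

```text
clock: 26.9
tool_pos: [0.3585, -0.5021, 0.1983]
orientation: [179.9, -0.1, -160.1]
force: [0.0, -0.2, -1.0]
opening: 0.0874
```

```bash
python3 - <<'E'
from nav import *
obs()
E
python3 pic.py side 265 240 80 56 10 pics/s15.png; python3 pic.py top 300 190 80 56 10 pics/t15.png; python3 pic.py side 0 0 560 420 1 pics/s15f.png
```

```text
t 26.9 pos [ 0.3585 -0.5021  0.1983] cmd [ 0.36 -0.5   0.2 ] rpy [ 1.7988e+02 -7.0000e-02 -1.6010e+02] cyaw -160.1 F [ 0.  -0.2 -1. ] M [-0.02 -0.07 -0.03] open 0.0874
```

View pics/s15.png

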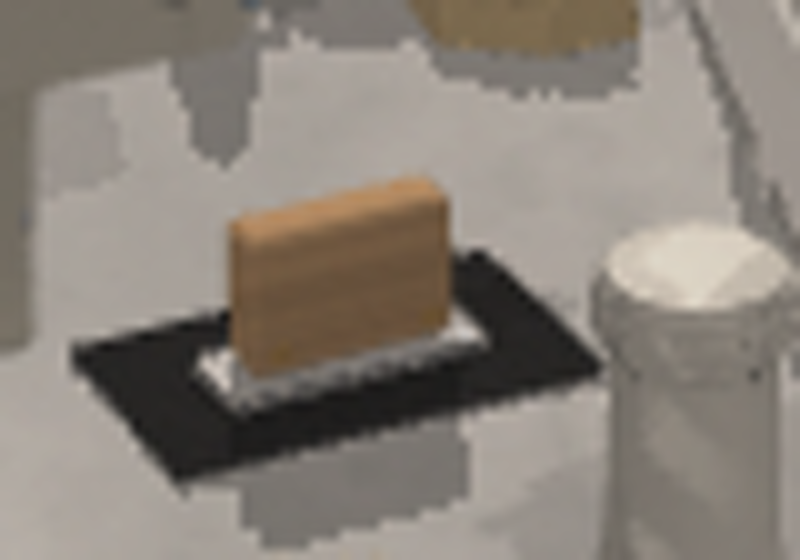

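View pics/t15.png

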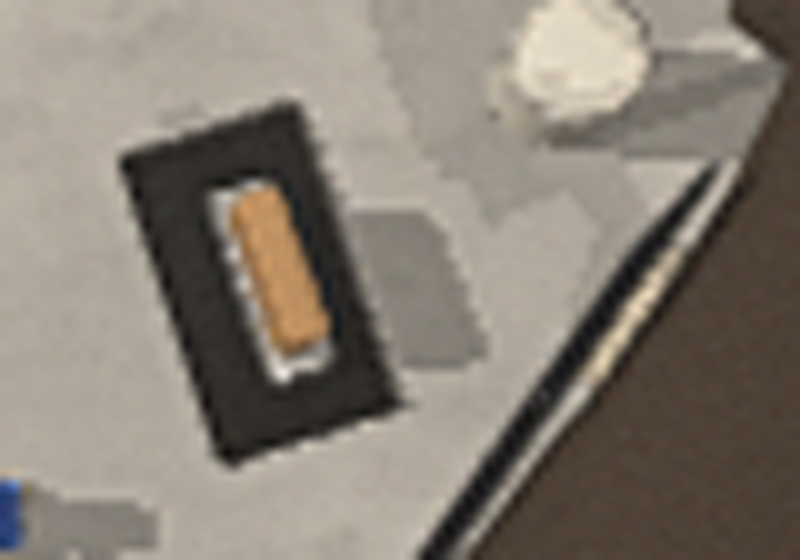

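View pics/s15f.png

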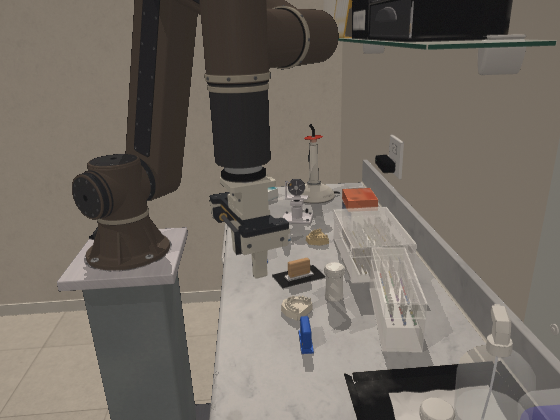

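```bash
python3 - <<'E'
from h import *
m=lambda z,a,b:[[a,b,z],[a,-b,z],[-a,-b,z],[-a,b,z]]
TM=up([(122,158),(298,100),(402,404),(225,465)],300,190,10);SM=up([(475,250),(600,368),(180,485),(75,358)],265,240,10)
M=m(.004,.06,.035)
G=m(.049,.029,.009)
TG=up([(232,208),(275,183),(330,335),(290,355)],300,190,10)
FT=[[.036,.012,.009],[-.036,.012,.009],[-.036,-.012,.009]]
TF=up([(210,193),(278,385),(333,365)],300,190,10)
F=[[-.036,.012,.009],[-.036,-.012,.009],[.036,-.012,.009]]
SF=up([(197,357),(237,408),(488,340)],265,240,10)
for A,B in (([("top",TM,M)],[("top",TG,G),("top",TF,FT)]),([("side",SM,M)],[("side",SF,F)])):
    pm=fit(A,[.475,-.219,.34]);pf=fit(B,[.475,-.219,.34])
    d=pf-pm;a=pm[2];print("OFF",(d[0]*np.cos(a)+d[1]*np.sin(a))*1e3,(-d[0]*np.sin(a)+d[1]*np.cos(a))*1e3,np.degrees(d[2]))
E
```

```text
pose mm/deg [ 476.67848859 -218.00695124] 19.263000419686968
[[-0.3, -0.2], [0.1, -0.2], [0.4, 0.3], [-0.1, 0.1]]
pose mm/deg [ 475.81781614 -220.91093251] 20.439594079205946
[[-0.1, -0.7], [0.4, 0.1], [0.5, 0.2], [-0.3, -0.2], [-0.4, 0.7], [-0.4, 0.0], [0.3, -0.1]]
OFF -1.7705245067074766 -2.4574595040080327 1.1765936595189803
pose mm/deg [ 474.096728   -220.95887489] 20.601091849855734
[[0.1, 0.2], [0.7, -0.1], [0.0, -0.2], [-1.0, -0.0]]
pose mm/deg [ 476.18201057 -223.89359749] 19.76184577561926
[[-0.1, 0.5], [-0.2, -0.4], [0.3, -0.1]]
OFF 0.9193246742463819 -3.480781851249219 -0.8392460742364751
```

```bash
python3 pic.py side 265 160 70 60 10 pics/s16.png; python3 pic.py top 120 130 260 150 3 pics/t16.png
```

```text
(no output)
```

View pics/s16.png

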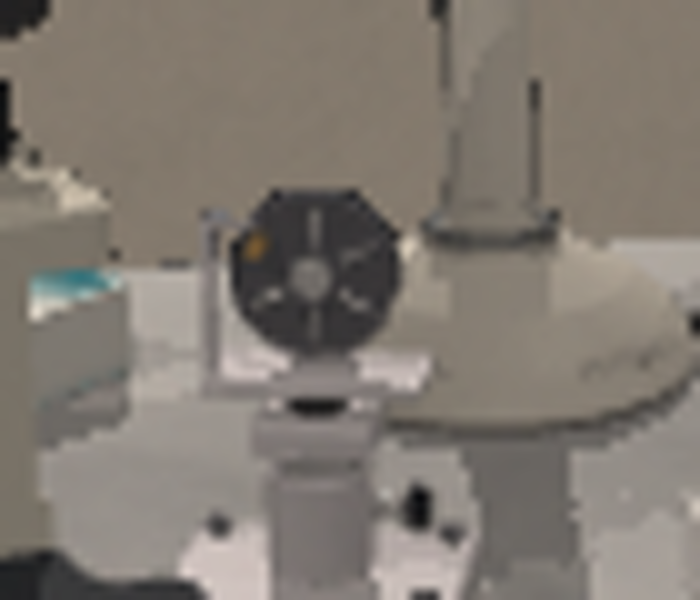

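View pics/t16.png

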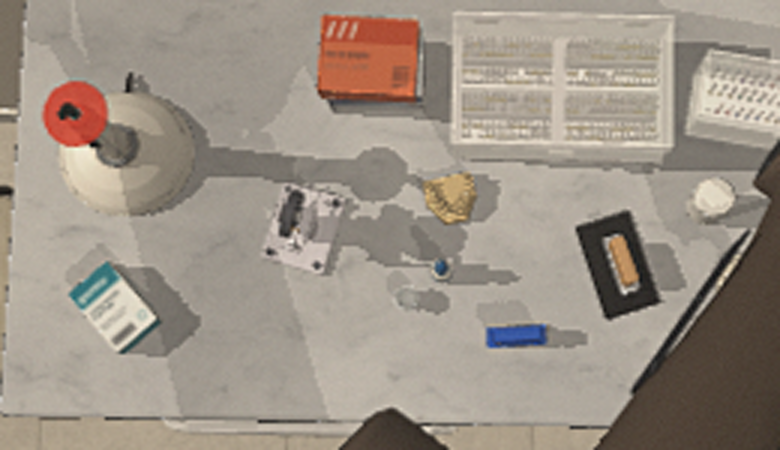

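The disc is at its stop (peg at (255,245) under the stop arm). The block lies on its mat and the bystanders in view have not moved. Handing in.

```bash
python3 -c "
from plant import job
print(job.close_job())"
```

```text
the job is handed in; nothing more can be done
None
```

I brought the disc to its stop in three forward strokes with the file. The block is back on its mat, released, and the job was handed in at about 27 s.

- **Force:** the file's push on the rim read about 5 to 9 N at each reading. These readings come only at the end of each one-second call, so brief peaks in between were not measured. I lifted the file about 10 mm clear before each return, and a picture after the first lift showed the disc had stayed put.
- **Stop:** over the last 10 mm of the third stroke the file slipped without turning the disc. The final picture shows the peg still under the stop arm. By the pictures, the disc turned about 202° in all.
- **Set-down:** the block touched down at about 8 N, flat and lengthwise.
- **Centring error:** the block is not quite on the mat's centre. Both cameras put it about 2.5 to 3.5 mm off crosswise. Lengthwise they disagreed, at -1.8 mm and +0.9 mm. The yaw is within about 1°. I left it there, as a second grasp risked more than it would gain.
- **Bystanders:** those in the last top view (all but the pale cast, which the arm hid) stood where they were. An earlier side view after release showed the pale cast apparently in place.

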